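# Hang the test weight and hold the hidden bolt head

### The job

Hang the saddle weight over the bar of the bracket's torque arm, between the bar's two collars, and let go of it. Then reach down into the gap behind the bracket's front lug, grip the hidden hexagonal bolt head, turn it until the loaded torque arm stands level, and keep gripping it so that it cannot turn back: the job finishes while you hold the bolt head, with nothing but the bolt carrying the arm. Leave the pocket level, the small wooden block and the sanding block where they are.

Things in the scene. Friction and masses are not known exactly. Their poses are not given: they have to be found in the camera images.
- bracket: grey bracket fixed to the bench: base plate 110 x 110 x 8 mm and two upright round-topped lugs, 68 mm wide, 6 mm thick, tops 148 mm up, 52 mm apart; the gap is open above and at both sides. Origin: centre of the base's underside, midway between the lugs; z up, +x from the front lug (robot side) to the rear lug. The bolt lies along x, 120 mm up, through the front lug only; pins limit its swing
- bolt_head (a point): centre of the plain steel hexagonal bolt head hidden in the gap behind the front lug, on the bolt's axis, midway between the lugs (16 mm clear to each): 30 mm across flats, 34.6 mm across corners, 20 mm thick along x. x along the bolt's axis, away from the robot; two flats face its own +y and -y. The head is one piece with the torque arm and turns with it
- bolt (a joint): turn of bolt, head and torque arm about x, rad: 0 = arm level (the head's +y and -y flats upright), negative = the arm's free end hangs lower; stops at -0.35 and 0.35. Friction (0.07 N m) holds the bare arm where it is; with the weight on it the arm sinks to the lower stop unless the head is held; raising or holding it takes up to 0.4 N m
- bar_seat (a point): where the weight hangs: point on the axis of the torque arm's round bar, 95 mm from the bolt's axis, midway between the bar's two 24 mm collars (54 mm of bare bar). The bar, 14 mm in diameter, of plain metal, lies 76 mm in front of the bolt head's centre, before the front lug, and runs from its hub on the bolt's axis along y; +y points to its free end, 128 mm from the bolt's axis
- saddle_weight: dark steel weight, about 0.18 kg, loose on the thin mat on its two cheeks: an upside-down U, 42 x 34 x 60 mm, with a round stem on top, 22 mm in diameter, 60 to 110 mm above the feet. Slot between the cheeks: 26 mm wide in x, 50 mm deep, open along y. Origin: centre of the underside, between the feet; z up along the stem. Hung, its y lies along the bar
- saddle_crown (a point): middle of the underside of the saddle weight's crown, 50 mm above its feet: this rests on the top of the bar (7 mm above the bar's axis)
- pocket_level: bystander: small dark pocket level, 20 x 72 x 36 mm, length along y, standing on the bench; origin centre of the underside
- wood_block: bystander: small wooden block, 32 x 64 x 34 mm; origin centre of the underside
- sanding_block: bystander: brown sanding block 62 x 92 x 32 mm; origin centre of the underside
Not all that is in view belongs to the job. Leave any orange or red look-alike of the saddle_weight alone.

How it is judged:
On the way, in this order (a step that is already met when the one before it is completed fails the run):
1. the saddle weight hangs on the torque arm's bar between the collars, let go (x of saddle_crown in the frame of bar_seat between -0.01 and 0.01 m and y of saddle_crown in the frame of bar_seat between -0.018 and 0.018 m and z of saddle_crown in the frame of bar_seat between 0.003 and 0.018 m and contact force between each of the arm, the fingers and saddle_weight below 0.2 N and contact force between saddle_weight and bolt above 0.5 N), for 0.3 s.
2. the fingers grip the bolt head and the loaded arm is level (value of joint bolt between -0.09 and 0.09 rad and contact force between the fingers and bolt above 8 N and distance between the grasp point and bolt_head below 0.035 m), for 0.3 s.
At the end, for the whole second after the job is handed in: The saddle weight hangs on the bar between the collars (crown within 10 mm across and 18 mm along the bar of the seat), untouched; the fingers, with the grasp point within 35 mm of the head centre, press the bolt with over 8 N; the arm is level within 0.09 rad and still (all of step 1 and all of step 2 and velocity of joint bolt between -0.1 and 0.1 rad/s); the arm keeps its last pose, push and grip.
It fails at once if the pocket level was pushed away (more than 40 mm) (distance of pocket_level from where it was at the start of the episode above 0.04 m).
It fails at once if the small wooden block was pushed away (more than 40 mm) (distance of wood_block from where it was at the start of the episode above 0.04 m).
It fails at once if the sanding block was pushed away (more than 40 mm) (distance of sanding_block from where it was at the start of the episode above 0.04 m).
It also fails if it takes over 42 s, if anything falls off the work surface, if the arm or the gripper's body presses on something with over 40 N, if the wrist force passes 120 N, or if a joint passes its speed limit or range.

### The arm

A 6-joint arm with a two-finger parallel gripper is mounted at the origin on a cart in front of the work surface, level with it; the furniture and walls round the work are solid. World frame = base frame: x ahead of the robot, y to its left, z up, the work surface at z = 0. Lengths are in m, angles in rad, forces in N, time in s.
With the tool pointing down it reaches from about 0.275 to 0.725 m from the base axis. Payload 5.6 kg.
Tool frame: the origin (TCP) lies at the very end of the fingers, on their centre line; the grasp point (between the pads) lies 19 mm behind it; z points along the fingers, y is the line along which they close (so a half turn about z gives the same grasp; the last joint's range is limited). The gripper opens to 85 mm and grips with 20 to 120 N. Pads are 22 mm wide; open, the fingers measure 114 mm over their backs; the gripper's body (76 mm by 85 mm) begins 54 mm behind the grasp point. The pads swing forward as they close: fully open they stand 13 mm farther back than shut.
Start: joints at [-1.042, 0.255, 0.108, 0, -1.424, -0.285], TCP at [0.133, -0.534, 0.231] pointing down, gripper open.
Joint ranges: [-2.95, 2.95], [-1.21, 1.97], [-1.09, 1.5], [-2.87, 1.71], [-2.94, -0.07], [-3.05, 3.05]. Speed limits (rad/s): [2.57, 2.57, 3.14, 3.14, 3.14, 3.14].

### API

Orientations are given as a unit quaternion [w, x, y, z].
In Python, from bench import arm gives the robot as it stands.
- The arm moves only by the shell command python3 -m handwheel 'ROWS' [FORCE]. ROWS is JSON, a list that holds one entry, the list of rows, each a list of 7 numbers: the shift along the tool's x, y, z in m, then the turn, a rotation vector about the tool's x, y, z in degrees, then the opening, from 0 (shut) to 1 (fully open). A call has exactly 10 rows; each row shifts and turns the commanded pose from where the row before left it, along the tool's axes as they then stand; what a row does not reach is not made up. A row lasts 1/10 s, in which the tool goes at most 50 mm and 8.59 degrees, less where a joint would pass 70% of its speed; a pose out of reach is approached as far as the arm can. A call with a gripper value outside its range is refused whole. The fingers move at their own pace and stop on an object; FORCE is the grip in N (left out, the last holds). Time passes only in rows, so rows that do not move let the fingers close, or fill a call up. It gives the time, the measured TCP pose, the force, the opening and the grip force at its end, in the units of the state.
- arm.read_state(): the state, without advancing time (a new reading comes with each control period).
- arm.grab_frame(name): name is "side" or "top" or "wrist"; returns a dict with "image" (480x640x3 uint8, red, green, blue), "mtx" (3x3 intrinsics, pixels), "origin" and "attitude" of the camera in the world. Camera axes: x right, y up, looking along -z (the intrinsics and any distortion apply to the point x, -y, -z); pixel columns grow to the right and rows downward; lengths in m; the calibration is good to about 2 mm. A picture is of the moment at which its call begins. There is no depth.
- arm.job_done(): hands the job in; it is judged then, once.
Trained networks look in a picture, given as the dict that the camera call returned (one of the last four; its "shot" number tells which), for a name from the list of things; names that differ only in an ending like _2 or _b are one class to them, and where a whole thing is asked for, a point or a joint stands for the part that bears it (a point fixed in the world has none). Each returns a list of dicts, best first, with "p" (0 to 1); they miss things now and then, are a little off and sometimes report something else, mostly with a low value. They report only what shows in the picture. A call takes as long as a camera call. They do not tell look-alikes from the thing itself.
- arm.cut_out(picture, name): "region" (480x640 bool, what is visible of it) and "box" ([centre column, centre row, width, height] in pixels, round what is visible of it).
The state is a dict: "time_s": time; "qpos": joint angles; "dq": joint speeds; "tau": joint torques, N m; "position": TCP position; "orientation": TCP orientation; "ft_force": force on the tool from outside, world axes, zero at the start; "torque": the same for the moment, N m; "finger_gap": finger opening in m; "grip_force": force on a finger pad.
Only numpy, scipy, OpenCV 4.12 (cv2) and the standard library are available. Lean on these libraries where they do the work, as an engineer would, in place of code of your own. Each camera call takes 0.05 s, during which the arm holds its last target. There are 200 camera calls.

## Working session

There is one attempt and no reset: what is moved stays moved. The work goes in short steps, Python scripts to look and compute and a shell command to move; the robot and the scene stay as the last step left them, time stands still between calls to the robot, and variables do not carry over. Pictures are saved under pics/ and viewed, at most 10 in all, crops included, and the job is handed in when it is done.

```bash
mkdir -p pics; ls; cat > h.py <<'E'
import numpy as np, cv2
from bench import arm
from scipy.spatial.transform import Rotation as R
def Rm(q):
    q=np.array(q,float)
    return q if q.shape==(3,3) else R.from_quat(np.r_[q[1:],q[0]]).as_matrix()
def proj(f,P):
    P=np.atleast_2d(P); c=(P-np.array(f["origin"]))@Rm(f["attitude"]); c=c*[1,-1,-1]
    u=c@np.array(f["mtx"]).T; return u[:,:2]/u[:,2:]
def ray(f,px):
    d=np.linalg.inv(np.array(f["mtx"]))@[px[0],px[1],1.]; d=Rm(f["attitude"])@(d*[1,-1,-1])
    return np.array(f["origin"]),d/np.linalg.norm(d)
def onz(f,px,z):
    o,d=ray(f,px); return o+d*(z-o[2])/d[2]
def tri(obs):
    A=np.zeros((3,3));b=np.zeros(3)
    for f,px in obs:
        o,d=ray(f,px);M=np.eye(3)-np.outer(d,d);A+=M;b+=M@o
    return np.linalg.solve(A,b)
def save(n,im): cv2.imwrite("pics/"+n+".png",cv2.cvtColor(im,cv2.COLOR_RGB2BGR))
E
python3 - <<'E'
from h import *
np.set_printoptions(precision=4,suppress=True)
ims=[]
for n in ("side","top"):
    f=arm.grab_frame(n); ims.append(f["image"]); print(n,{k:v for k,v in f.items() if k!="image"})
    for o in ("saddle_weight","bracket","bolt","bolt_head","pocket_level","wood_block","sanding_block"):
        print(o,[(round(r["p"],2),np.round(r["box"]).tolist()) for r in arm.cut_out(f,o)])
    save(n+"0",f["image"])
print(arm.read_state())
E
```

```text
pics
side {'mtx': array([[489.4474,   0.    , 328.361 ],
       [  0.    , 489.4474, 240.1032],
       [  0.    ,   0.    ,   1.    ]]), 'origin': array([0.2603, 0.8692, 0.6701]), 'attitude': array([-0.1475, -0.07  ,  0.4181,  0.8936]), 'shot': 1}
saddle_weight [(0.94, [212.0, 355.0, 38.0, 64.0]), (0.88, [254.0, 321.0, 31.0, 58.0])]
bracket [(0.88, [321.0, 219.0, 79.0, 78.0])]
bolt [(0.83, [333.0, 220.0, 54.0, 68.0])]
bolt_head [(0.62, [336.0, 219.0, 57.0, 70.0])]
pocket_level [(0.64, [384.0, 247.0, 20.0, 33.0])]
wood_block [(0.58, [378.0, 207.0, 16.0, 26.0])]
sanding_block [(0.73, [367.0, 294.0, 53.0, 54.0])]
top {'mtx': array([[485.5341,   0.    , 319.1734],
       [  0.    , 485.5341, 239.1145],
       [  0.    ,   0.    ,   1.    ]]), 'origin': array([0.2829, 0.2099, 1.0484]), 'attitude': array([ 0.7054,  0.0802, -0.0805, -0.6997]), 'shot': 2}
saddle_weight [(0.87, [189.0, 258.0, 28.0, 29.0]), (0.81, [228.0, 227.0, 19.0, 30.0])]
bracket [(0.56, [345.0, 229.0, 84.0, 66.0]), (0.2, [229.0, 226.0, 18.0, 28.0])]
bolt [(0.61, [341.0, 236.0, 70.0, 51.0])]
bolt_head [(0.59, [340.0, 236.0, 68.0, 57.0])]
pocket_level [(0.93, [372.0, 296.0, 34.0, 14.0])]
wood_block [(0.93, [426.0, 273.0, 32.0, 23.0]), (0.56, [340.0, 235.0, 72.0, 57.0])]
sanding_block [(0.76, [303.0, 297.0, 47.0, 39.0]), (0.24, [340.0, 235.0, 72.0, 54.0])]
{'time_s': 0.8, 'qpos': array([-1.0424,  0.2551,  0.1082,  0.    , -1.4239, -0.2846]), 'dq': array([-0.0008, -0.001 , -0.0002, -0.0005, -0.0003, -0.0006]), 'tau': array([ -0.0005, -38.6361,  23.8062,   5.3674,  -0.0005,   0.    ]), 'position': array([ 0.1328, -0.5337,  0.2313]), 'orientation': array([ 0.    , -0.1216,  0.9926, -0.    ]), 'ft_force': array([ 0.0666,  0.3406, -0.1699]), 'torque': array([ 0.0371,  0.0401, -0.0228]), 'grip_force': 0.0, 'finger_gap': 0.08555999724246639}
```

View composites.

```bash
python3 - <<'E'
import cv2,numpy as np
a=cv2.imread("pics/side0.png")[130:410,170:450];b=cv2.imread("pics/top0.png")[160:340,160:460]
a=cv2.resize(a,(560,560),interpolation=cv2.INTER_CUBIC); cv2.imwrite("pics/a.png",a)
cv2.imwrite("pics/b.png",cv2.resize(b,(800,480),interpolation=cv2.INTER_CUBIC))
E
```

```text
(no output)
```

View pics/a.png

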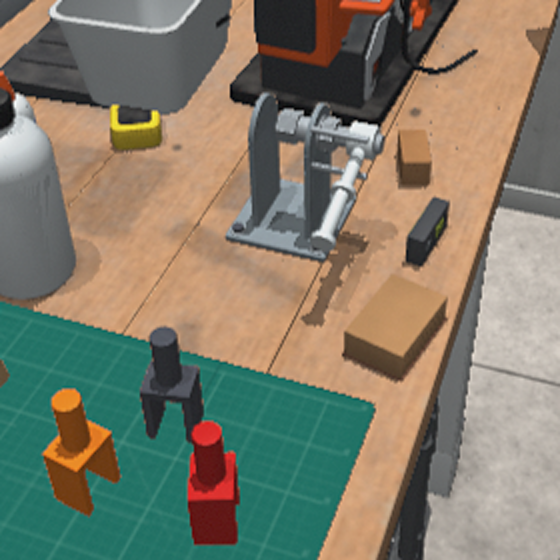

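View pics/b.png

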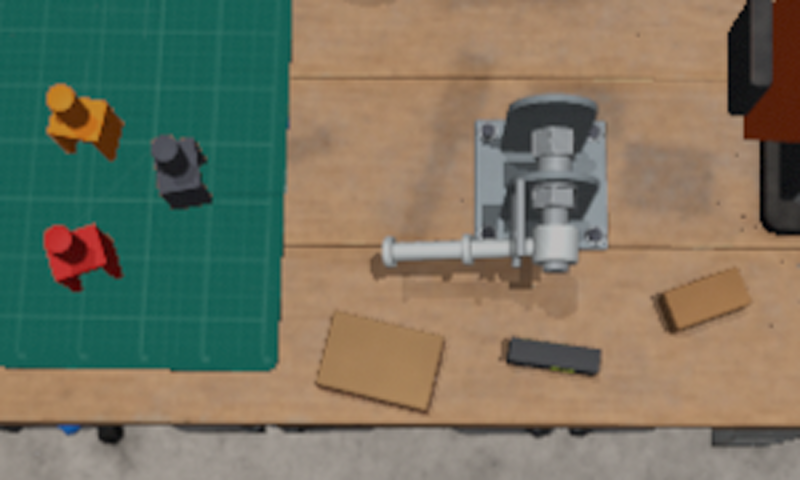

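Candidates for the saddle weight: orange (side 207,355 / top 189,203), red (side 277,373 / top 189,255) and dark steel (side 254,321 / top 228,227). The dark one matches the description. The arm hangs toward the left (+y), and the hex head sits in the gap at about top (367,212).

```bash
cat >> h.py <<'E'
def box(c,s):
    return np.array(c)+np.array([[i,j,k] for i in(-.5,.5) for j in(-.5,.5) for k in(-.5,.5)])*np.array(s)
def cyl(c,ax,r,L,n=16):
    t=np.arange(n)*2*np.pi/n; o=[i for i in range(3) if i!=ax]; P=[]
    for e in(-.5,.5):
        p=np.zeros((n,3));p[:,ax]=e*L;p[:,o[0]]=r*np.cos(t);p[:,o[1]]=r*np.sin(t);P.append(p+c)
    return np.vstack(P)
SAD=[box([s*.017,0,.025],[.008,.034,.05]) for s in(-1,1)]+[box([0,0,.055],[.042,.034,.01]),cyl([0,0,.085],2,.011,.05)]
def lug(x): return np.vstack([box([x,0,.06],[.006,.068,.108]),cyl([x,0,.114],0,.034,.006,32)])
BRK=[box([0,0,.004],[.11,.11,.008]),lug(-.029),lug(.029)]
BLT=[cyl([0,0,0],0,.0165,.02,6),cyl([-.04,0,0],0,.008,.08),cyl([-.076,0,0],0,.018,.032),cyl([-.076,.064,0],1,.007,.128)]+[cyl([-.076,y,0],1,.012,.006) for y in(.065,.125)]
def place(parts,x,y,z,yaw,roll=0,pre=None):
    A=R.from_euler('z',yaw).as_matrix()
    out=[]
    for p in parts:
        q=p
        if pre is not None: q=p@R.from_euler('x',roll).as_matrix().T+pre
        out.append(q@A.T+[x,y,z])
    return out
SS=4
def sil(f,parts):
    m=np.zeros((480*SS,640*SS),np.uint8)
    for p in parts: cv2.fillConvexPoly(m,cv2.convexHull(np.round(proj(f,p)*SS+SS/2).astype(np.int32)),1)
    return cv2.resize(m.astype(np.float32),(640,480),interpolation=cv2.INTER_AREA)
def brkt(v): return place(BRK,v[0],v[1],0,v[2])+place(BLT,v[0],v[1],0,v[2],v[3],np.array([0,0,.12]))
def fit(fm,model,v0,step):
    from scipy.optimize import minimize
    def cost(u):
        v=np.array(v0)+u*step; c=0
        for f,m in fm:
            s=sil(f,model(v)); c+=1-np.minimum(s,m).sum()/np.maximum(s,m).sum()
        return c
    n=len(v0); S=np.vstack([np.zeros(n),np.eye(n)])-.3
    r=minimize(cost,np.zeros(n),method="Nelder-Mead",options=dict(initial_simplex=S,maxiter=250,xatol=.01,fatol=1e-4))
    return np.array(v0)+r.x*step,r.fun
E
cat > m.py <<'E'
from h import *
np.set_printoptions(precision=4,suppress=True)
F={n:arm.grab_frame(n) for n in("side","top")}
sad=[];br=[]
for n,f in F.items():
    g=[r["region"] for r in arm.cut_out(f,"saddle_weight")]
    im=f["image"].astype(int)
    g=[r for r in g if np.ptp(im[r].mean(0))<30]; print(n,len(g)); sad.append((f,g[0].astype(np.float32)))
    m=arm.cut_out(f,"bracket")[0]["region"]|arm.cut_out(f,"bolt")[0]["region"]; br.append((f,m.astype(np.float32)))
s0=onz(F["top"],(229,228),.04); b0=onz(F["top"],(366,225),.06)
vs,c=min((fit(sad,lambda v:place(SAD,v[0],v[1],.002,v[2]),[s0[0],s0[1],y],[.01,.01,.3]) for y in(-.4,.3,1,1.7)),key=lambda t:t[1]); print("sad",vs,c)
vb,c=min((fit(br,brkt,[b0[0],b0[1],y,r],[.015,.015,.15,.15]) for y in(-.1,.1) for r in(-.25,)),key=lambda t:t[1]); print("brk",vb,c)
np.save("v.npy",np.r_[vs,vb])
out=[]
for i,(n,(x0,y0,w,h)) in enumerate(dict(side=(190,170,200,190),top=(190,170,200,150)).items()):
    f=F[n];im=f["image"].copy(); im=cv2.resize(im[y0:y0+h,x0:x0+w],None,fx=4,fy=4,interpolation=cv2.INTER_CUBIC)
    for p in place(SAD,*vs[:2],.002,vs[2])+brkt(vb):
        q=(proj(f,p)-[x0,y0]+.5)*4
        cv2.polylines(im,[cv2.convexHull(q.astype(np.int32))],True,(255,255,0),1)
    save("fit_"+n,im[:600])
E
python3 m.py
```

```text
side 1
top 1
sad [0.5466 0.4074 0.258 ] 0.1596786379814148
brk [ 0.5473  0.1149 -0.0119 -0.2257] 0.115101158618927
```

View pics/fit_top.png

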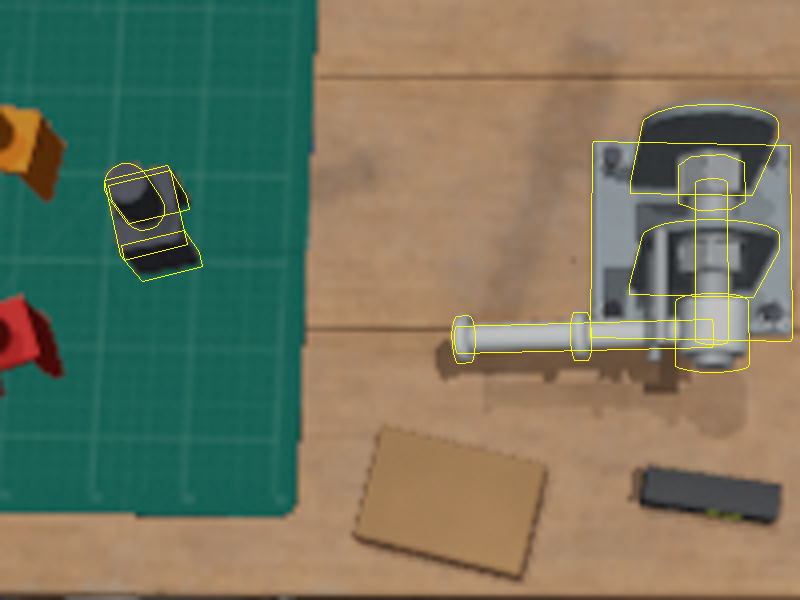

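View pics/fit_side.png

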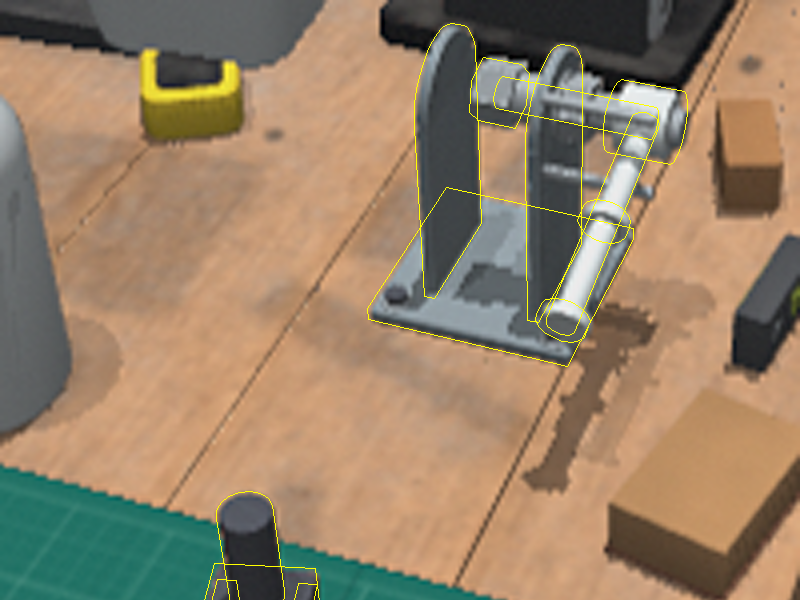

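The overlays match well. The dark weight is at about (0.547, 0.407) with yaw 0.26, and the bracket is at (0.547, 0.115) with the arm at about -0.23 rad. Moving above the weight.

```bash
python3 -m handwheel '[[[-0.0242,0.0313,0,0,0,0,1],[-0.0242,0.0313,0,0,0,0,1],[-0.0242,0.0313,0,0,0,0,1],[-0.0242,0.0313,0,0,0,0,1],[-0.0242,0.0313,0,0,0,0,1],[-0.0242,0.0313,0,0,0,0,1],[-0.0242,0.0313,0,0,0,0,1],[-0.0242,0.0313,0,0,0,0,1],[-0.0242,0.0313,0,0,0,0,1],[-0.0242,0.0313,0,0,0,0,1]]]' 40
python3 -m handwheel '[[[-0.0242,0.0313,0,0,0,0,1],[-0.0242,0.0313,0,0,0,0,1],[-0.0242,0.0313,0,0,0,0,1],[-0.0242,0.0313,0,0,0,0,1],[-0.0242,0.0313,0,0,0,0,1],[-0.0242,0.0313,0,0,0,0,1],[-0.0242,0.0313,0,0,0,0,1],[-0.0242,0.0313,0,0,0,0,1],[-0.0242,0.0313,0,0,0,0,1],[-0.0242,0.0313,0,0,0,0,1]]]'
python3 -m handwheel '[[[-0.0242,0.0313,0,0,0,0,1],[-0.0242,0.0313,0,0,0,0,1],[-0.0242,0.0313,0,0,0,0,1],[-0.0242,0.0313,0,0,0,0,1],[0,0,0,0,0,-8.3,1],[0,0,0,0,0,-8.3,1],[0,0,0,0,0,-8.3,1],[0,0,0,0,0,-8.3,1],[0,0,0,0,0,-8.3,1],[0,0,0,0,0,-8.3,1]]]'
python3 -m handwheel '[[[0,0,0,0,0,-8.3,1],[0,0,0,0,0,-8.3,1],[0,0,0,0,0,-8.3,1],[0,0,0,0,0,-8.3,1],[0,0,0,0,0,-7.8,1],[0,0,0,0,0,0,1],[0,0,0,0,0,0,1],[0,0,0,0,0,0,1],[0,0,0,0,0,0,1],[0,0,0,0,0,0,1]]]'
cat >> h.py <<'E'
def go(T,Rt=None):
    """shift in current tool axes to world target T, rotvec deg to Rt"""
    s=arm.read_state(); A=Rm(s["orientation"])
    print("t",s["time_s"],"pos",np.round(s["position"],4),"q",np.round(s["qpos"],2),"gap",round(s["finger_gap"],4),"F",np.round(s["ft_force"],1),"grip",s["grip_force"])
    print("tool axes cols\n",np.round(A,3))
    print("shift",np.round(A.T@(np.array(T)-s["position"]),4))
    if Rt is not None: print("rot",np.round(R.from_matrix(A.T@Rt).as_rotvec(degrees=True),2))
def frame(zdir,ydir):
    z=np.array(zdir,float);z/=np.linalg.norm(z);y=np.array(ydir,float);y-=z*(y@z);y/=np.linalg.norm(y);return np.column_stack([np.cross(y,z),y,z])
E
python3 - <<'E'
from h import *
v=np.load("v.npy"); go([v[0],v[1],.2],frame([0,0,-1],[-np.cos(v[2]),-np.sin(v[2]),0]))
f=arm.grab_frame("wrist"); im=f["image"].copy()
for p in place(SAD,*v[:2],.002,v[2]): cv2.polylines(im,[cv2.convexHull(proj(f,p).astype(np.int32))],True,(255,255,0),1)
save("w1",im)
E
```

```text
time_s: 2.2
position: [0.2923, -0.1701, 0.2316]
orientation: [0.001, -0.121, 0.993, -0.0]
ft_force: [1.7, 0.3, 0.5]
finger_gap: 0.0849
grip_force: 0.0
time_s: 3.2
position: [0.4518, 0.1923, 0.2314]
orientation: [0.0, -0.122, 0.993, 0.0]
ft_force: [0.8, 0.6, 1.2]
finger_gap: 0.0858
grip_force: 0.0
time_s: 4.2
position: [0.5151, 0.3355, 0.2312]
orientation: [-0.0, -0.531, 0.848, -0.0]
ft_force: [0.3, 0.1, 0.3]
finger_gap: 0.0855
grip_force: 0.0
time_s: 5.2
position: [0.5151, 0.3355, 0.2313]
orientation: [0.0, 0.792, -0.611, 0.0]
ft_force: [0.4, -0.1, 0.8]
finger_gap: 0.0853
grip_force: 0.0
t 5.2 pos [0.5151 0.3355 0.2313] q [ 0.83  0.39  0.29  0.   -1.48 -0.57] gap 0.0853 F [ 0.4 -0.1  0.8] grip 0.0
tool axes cols
 [[ 0.254 -0.967  0.   ]
 [-0.967 -0.254 -0.   ]
 [ 0.    -0.    -1.   ]]
shift [-0.0616 -0.0488  0.0313]
rot [-0.   -0.   -0.06]
```

View pics/w1.png

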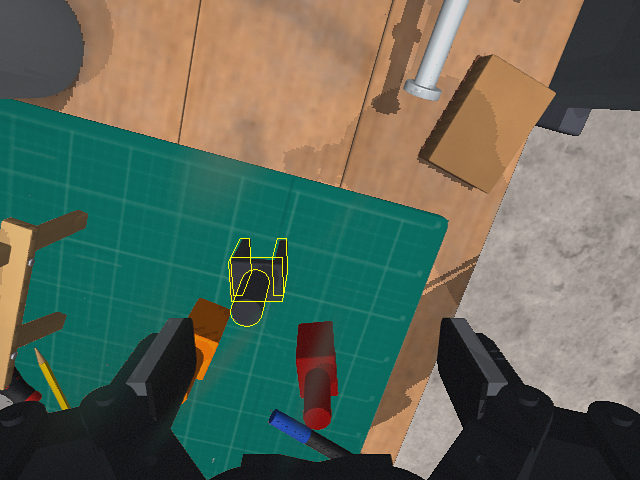

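```bash
python3 -m handwheel '[[[-0.0205,-0.016,0,0,0,0,1],[-0.0205,-0.016,0,0,0,0,1],[-0.0206,-0.0165,0,0,0,0,1],[0,0,0.03,0,0,0,1],[0,0,0.03,0,0,0,1],[0,0,0.03,0,0,0,1],[0,0,0.03,0,0,0,1],[0,0,0.03,0,0,0,1],[0,0,0.011,0,0,0,1],[0,0,0,0,0,0,1]]]' 40
python3 -m handwheel '[[[0,0,0,0,0,0,0],[0,0,0,0,0,0,0],[0,0,0,0,0,0,0],[0,0,0,0,0,0,0],[0,0,0,0,0,0,0],[0,0,0,0,0,0,0],[0,0,0,0,0,0,0],[0,0,0,0,0,0,0],[0,0,0,0,0,0,0],[0,0,0,0,0,0,0]]]' 40
python3 - <<'E'
from h import *
v=np.load("v.npy"); go([v[0],v[1],.07])
th=.35;b=v[3:6];c,s=np.cos(b[2]),np.sin(b[2]);Z=np.array([[c,-s,0],[s,c,0],[0,0,1]])
for th in (v[6],-.35):
  B=Z@R.from_euler('x',th).as_matrix(); seat=np.r_[b[:2],.12]+Z@[-.076,0,0]+B@[0,.095,0]
  print(th,"seat",seat,"TCP tgt",seat+B@[0,0,.007+.018],"up", B[:,2])
  go(seat+B@[0,0,.007+.018+.06],frame(-B[:,2],-B[:,0]))
E
```

```text
time_s: 6.25
position: [0.5456, 0.4066, 0.0686]
orientation: [0.002, 0.792, -0.61, -0.0]
ft_force: [0.2, -0.5, -0.4]
finger_gap: 0.0855
grip_force: 0.0
time_s: 7.25
position: [0.5466, 0.4077, 0.0712]
orientation: [-0.001, 0.792, -0.61, 0.0]
ft_force: [-1.0, -0.4, 5.4]
finger_gap: 0.021
grip_force: 39.5
t 7.25 pos [0.5466 0.4077 0.0712] q [ 0.87  0.59  0.22  0.   -1.19 -0.61] gap 0.021 F [-1.  -0.4  5.4] grip 39.506877064704895
tool axes cols
 [[ 0.255 -0.967  0.001]
 [-0.967 -0.255  0.001]
 [-0.    -0.001 -1.   ]]
shift [0.0002 0.0001 0.0012]
-0.2257076184442719 seat [0.47244803 0.2084353  0.09873937] TCP tgt [0.47251444 0.21402981 0.12310527] up [0.00265651 0.22378032 0.97463599]
t 7.25 pos [0.5466 0.4077 0.0712] q [ 0.87  0.59  0.22  0.   -1.19 -0.61] gap 0.021 F [-1.  -0.4  5.4] grip 39.506877064704895
tool axes cols
 [[ 0.255 -0.967  0.001]
 [-0.967 -0.255  0.001]
 [-0.    -0.001 -1.   ]]
shift [ 0.1553  0.1173 -0.1106]
rot [-1.82 12.89 15.39]
-0.35 seat [0.47240826 0.20508553 0.08742471] TCP tgt [0.47251002 0.21365737 0.11090903] up [0.00407027 0.34287365 0.93937271]
t 7.25 pos [0.5466 0.4077 0.0712] q [ 0.87  0.59  0.22  0.   -1.19 -0.61] gap 0.021 F [-1.  -0.4  5.4] grip 39.506877064704895
tool axes cols
 [[ 0.255 -0.967  0.001]
 [-0.967 -0.255  0.001]
 [-0.    -0.001 -1.   ]]
shift [ 0.1488  0.1156 -0.0963]
rot [-2.78 19.97 15.29]
```

```bash
python3 -m handwheel '[[[0,0,-0.015,0,0,0,0],[0,0,-0.035,0,0,0,0],[0,0,-0.05,0,0,0,0],[0,0,-0.05,0,0,0,0],[0.0285,0.0228,0,0,0,0,0],[0.0285,0.0228,0,0,0,0,0],[0.0285,0.0228,0,0,0,0,0],[0.0285,0.0228,0,0,0,0,0],[0.0284,0.0227,0,0,0,0,0],[0,0,0,-0.7,5,3.82,0]]]' 40
python3 -m handwheel '[[[0,0,0,-0.7,5,3.82,0],[0,0,0,-0.7,5,3.82,0],[0,0,0,-0.7,5,3.82,0],[0,0,0,0,0,0,0],[0,0,0,0,0,0,0],[0,0,0,0,0,0,0],[0,0,0,0,0,0,0],[0,0,0,0,0,0,0],[0,0,0,0,0,0,0],[0,0,0,0,0,0,0]]]' 40
cat > s.py <<'E'
from h import *
import sys
v=np.load("v.npy"); th=-.35;b=v[3:6]; k=float(sys.argv[1])
c,s=np.cos(b[2]),np.sin(b[2]);Z=np.array([[c,-s,0],[s,c,0],[0,0,1]])
B=Z@R.from_euler('x',th).as_matrix(); seat=np.r_[b[:2],.12]+Z@[-.076,0,0]+B@[0,.095,0]
go(seat+B@[0,0,.007+.019+k],frame(-B[:,2],-B[:,0]))
E
python3 s.py .08
python3 - <<'E'
from h import *
v=np.load("v.npy");s=arm.read_state();A=Rm(s["orientation"])
W=[(p*[1,-1,-1])[:, [1,0,2]]*[-1,-1,1] for p in SAD]
O=[]
# weight in tool frame: weight x=-tool y, weight y = -tool x, z=-tool z ; feet at tool z=+.069
for p in SAD: O.append(np.column_stack([-p[:,1],-p[:,0],.069-p[:,2]])@A.T+s["position"])
ims=[]
for n,(x0,y0) in dict(side=(200,130),top=(200,150)).items():
    f=arm.grab_frame(n);im=cv2.resize(f["image"][y0:y0+200,x0:x0+130],None,fx=3,fy=3,interpolation=cv2.INTER_CUBIC)
    for p in O+brkt(v[3:]): cv2.polylines(im,[cv2.convexHull(((proj(f,p)-[x0,y0]+.5)*3).astype(np.int32))],True,(255,255,0),1)
    ims.append(im)
save("held",np.hstack(ims))
E
```

```text
time_s: 8.25
position: [0.4711, 0.2356, 0.2217]
orientation: [0.031, 0.769, -0.638, 0.031]
ft_force: [0.9, 1.0, -0.2]
finger_gap: 0.0209
grip_force: 39.9
time_s: 9.25
position: [0.4724, 0.2405, 0.2205]
orientation: [-0.125, -0.692, 0.7, -0.122]
ft_force: [-0.3, 0.2, -2.1]
finger_gap: 0.0213
grip_force: 39.9
t 9.25 pos [0.4724 0.2405 0.2205] q [ 0.91  0.36  0.1   0.21 -1.59 -0.95] gap 0.0213 F [-0.3  0.2 -2.1] grip 39.915942549705505
tool axes cols
 [[-0.011 -1.    -0.005]
 [-0.939  0.012 -0.344]
 [ 0.344  0.001 -0.939]]
shift [-0.0124 -0.0004  0.0311]
rot [ 0.08 -0.05  0.01]
```

View pics/held.png

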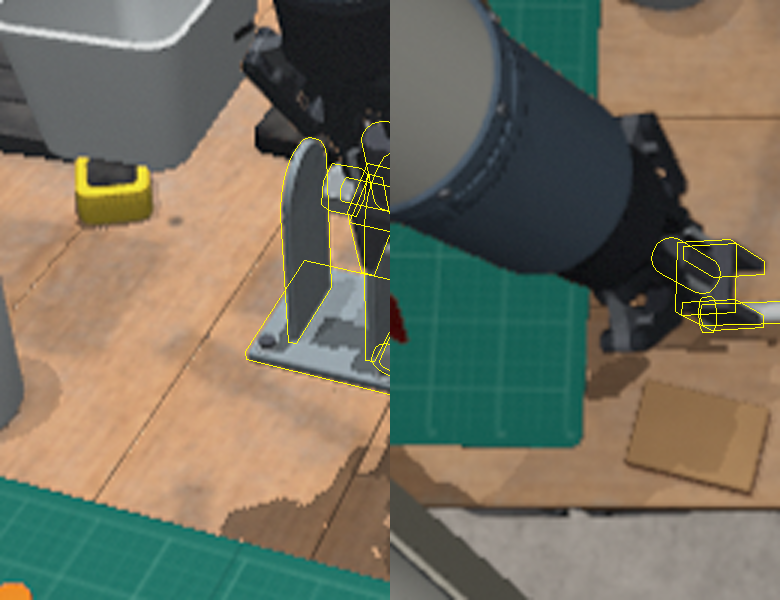

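```bash
python3 -m handwheel '[[[-0.0062,0,0.0156,0,0,0,0],[-0.0062,0,0.0155,0,0,0,0],[0,0,0,0,0,0,0],[0,0,0.015,0,0,0,0],[0,0,0.015,0,0,0,0],[0,0,0.015,0,0,0,0],[0,0,0.012,0,0,0,0],[0,0,0.008,0,0,0,0],[0,0,0,0,0,0,0],[0,0,0,0,0,0,0]]]' 40
python3 s.py 0
python3 -m handwheel '[[[0,0,0.004,0,0,0,0],[0,0,0.004,0,0,0,0],[0,0,0.003,0,0,0,0],[0,0,0.001,0,0,0,0],[0,0,0.001,0,0,0,0],[0,0,0,0,0,0,0],[0,0,0,0,0,0,0],[0,0,0,0,0,0,0],[0,0,0,0,0,0,0],[0,0,0,0,0,0,0]]]' 40
python3 s.py 0
python3 - <<'E'
from h import *
f=arm.grab_frame("side");save("s3",cv2.resize(f["image"][150:300,240:440],None,fx=4,fy=4,interpolation=cv2.INTER_CUBIC))
E
```

```text
time_s: 10.35
position: [0.4725, 0.2195, 0.1264]
orientation: [-0.124, -0.692, 0.7, -0.123]
ft_force: [-0.5, -0.8, -0.9]
finger_gap: 0.0206
grip_force: 40.0
t 10.35 pos [0.4725 0.2195 0.1264] q [ 0.89  0.39 -0.11  0.22 -1.35 -0.98] gap 0.0206 F [-0.5 -0.8 -0.9] grip 39.993706941604614
tool axes cols
 [[-0.011 -1.    -0.005]
 [-0.939  0.012 -0.344]
 [ 0.344  0.001 -0.939]]
shift [ 0.0001 -0.0001  0.0155]
rot [ 0.03 -0.06  0.02]
time_s: 11.35
position: [0.472, 0.2148, 0.1136]
orientation: [-0.125, -0.692, 0.7, -0.122]
ft_force: [-0.2, 0.3, -1.6]
finger_gap: 0.0208
grip_force: 40.0
t 11.35 pos [0.472  0.2148 0.1136] q [ 0.88  0.4  -0.14  0.22 -1.32 -0.98] gap 0.0208 F [-0.2  0.3 -1.6] grip 39.993849992752075
tool axes cols
 [[-0.011 -1.    -0.006]
 [-0.939  0.012 -0.344]
 [ 0.344  0.001 -0.939]]
shift [ 0.0001 -0.0006  0.0019]
rot [ 0.08 -0.08  0.03]
```

View pics/s3.png

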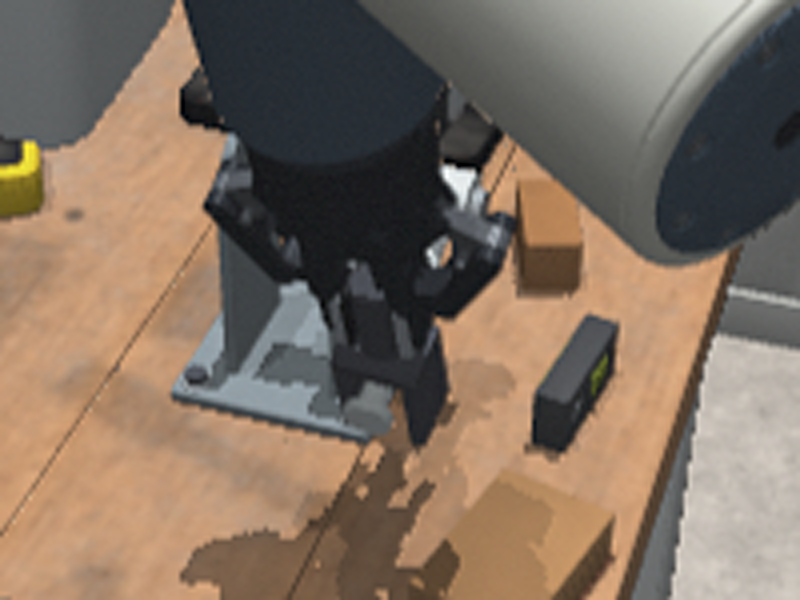

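The weight is over the bar, whose end shows in the slot at about (375,410). Easing down to the stop before letting go.

```bash
python3 -m handwheel '[[[0,0,0.001,0,0,0,0],[0,0,0.001,0,0,0,0],[0,0,0.001,0,0,0,0],[0,0,0,0,0,0,0],[0,0,0,0,0,0,0],[0,0,0,0,0,0,0],[0,0,0,0,0,0,0],[0,0,0,0,0,0,0],[0,0,0,0,0,0,0],[0,0,0,0,0,0,0]]]' 40
python3 s.py 0
```

```text
time_s: 12.4
position: [0.4721, 0.2139, 0.1109]
orientation: [-0.125, -0.692, 0.7, -0.122]
ft_force: [-1.1, 2.2, 2.5]
finger_gap: 0.0208
grip_force: 40.4
t 12.4 pos [0.4721 0.2139 0.1109] q [ 0.88  0.4  -0.14  0.22 -1.31 -0.98] gap 0.0208 F [-1.1  2.2  2.5] grip 40.43577432632446
tool axes cols
 [[-0.011 -1.    -0.005]
 [-0.939  0.012 -0.344]
 [ 0.344  0.001 -0.939]]
shift [ 0.0002 -0.0005 -0.0009]
rot [ 0.06 -0.06  0.02]
```

```bash
python3 -m handwheel '[[[0,0,0,0,0,0,1],[0,0,0,0,0,0,1],[0,0,0,0,0,0,1],[0,0,0,0,0,0,1],[0,0,0,0,0,0,1],[0,0,0,0,0,0,1],[0,0,-0.02,0,0,0,1],[0,0,-0.03,0,0,0,1],[0,0,-0.03,0,0,0,1],[0,0,-0.03,0,0,0,1]]]' 40
python3 - <<'E'
from h import *
v=np.load("v.npy");b=v[3:6]
Z=R.from_euler('z',b[2]).as_matrix();B=Z@R.from_euler('x',-.35).as_matrix()
H=np.r_[b[:2],.12]
for k in (.12,0): go(H+B@[0,0,-.019+k],frame(-B[:,2],-B[:,1])); go(H+B@[0,0,-.019+k],frame(-B[:,2],B[:,1]))
fs=[arm.grab_frame(n) for n in("side","wrist")]
save("s4",np.hstack([cv2.resize(fs[0]["image"][150:350,240:420],(360,400)),cv2.resize(fs[1]["image"],(440,400))]))
E
```

```text
time_s: 13.4
position: [0.4724, 0.2518, 0.2152]
orientation: [-0.125, -0.692, 0.7, -0.122]
ft_force: [0.8, 0.1, 0.1]
finger_gap: 0.0857
grip_force: 0.0
t 13.4 pos [0.4724 0.2518 0.2152] q [ 0.92  0.38  0.11  0.2  -1.59 -0.96] gap 0.0857 F [0.8 0.1 0.1] grip 0.0
tool axes cols
 [[-0.011 -1.    -0.006]
 [-0.939  0.012 -0.344]
 [ 0.344  0.002 -0.939]]
shift [ 0.095  -0.0766  0.0351]
rot [  0.14   0.   -89.98]
t 13.4 pos [0.4724 0.2518 0.2152] q [ 0.92  0.38  0.11  0.2  -1.59 -0.96] gap 0.0857 F [0.8 0.1 0.1] grip 0.0
tool axes cols
 [[-0.011 -1.    -0.006]
 [-0.939  0.012 -0.344]
 [ 0.344  0.002 -0.939]]
shift [ 0.095  -0.0766  0.0351]
rot [ 0.   -0.14 90.02]
t 13.4 pos [0.4724 0.2518 0.2152] q [ 0.92  0.38  0.11  0.2  -1.59 -0.96] gap 0.0857 F [0.8 0.1 0.1] grip 0.0
tool axes cols
 [[-0.011 -1.    -0.006]
 [-0.939  0.012 -0.344]
 [ 0.344  0.002 -0.939]]
shift [ 0.0948 -0.0767  0.1551]
rot [  0.14   0.   -89.98]
t 13.4 pos [0.4724 0.2518 0.2152] q [ 0.92  0.38  0.11  0.2  -1.59 -0.96] gap 0.0857 F [0.8 0.1 0.1] grip 0.0
tool axes cols
 [[-0.011 -1.    -0.006]
 [-0.939  0.012 -0.344]
 [ 0.344  0.002 -0.939]]
shift [ 0.0948 -0.0767  0.1551]
rot [ 0.   -0.14 90.02]
```

View pics/s4.png

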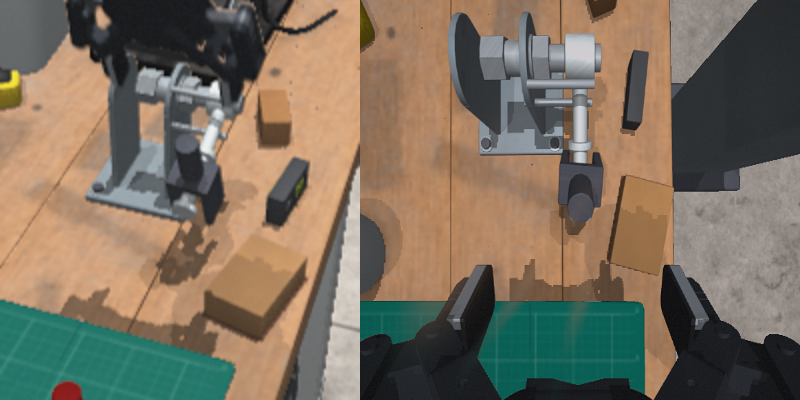

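The weight hangs between the collars: the crown is at about (185,170) in the left picture and (580,160) in the right, and the bystanders haven't moved. Next I go over the head and turn the fingers a quarter turn.

```bash
python3 -m handwheel '[[[0.0238,-0.0192,0,0,0,0,1],[0.0238,-0.0192,0,0,0,0,1],[0.0237,-0.0191,0,0,0,0,1],[0.0237,-0.0191,0,0,0,0,1],[0,0,0,0,0,-8.2,1],[0,0,0,0,0,-8.2,1],[0,0,0,0,0,-8.2,1],[0,0,0,0,0,-8.2,1],[0,0,0,0,0,-8.2,1],[0,0,0,0,0,-8.2,1]]]' 40
python3 -m handwheel '[[[0,0,0,0,0,-8.2,1],[0,0,0,0,0,-8.2,1],[0,0,0,0,0,-8.2,1],[0,0,0,0,0,-8.2,1],[0,0,0,0,0,-8,1],[0,0,0,0,0,0,1],[0,0,0,0,0,0,1],[0,0,0,0,0,0,1],[0,0,0,0,0,0,1],[0,0,0,0,0,0,1]]]' 40
cat > g.py <<'E'
from h import *
import sys
v=np.load("v.npy");b=v[3:6]; th=float(sys.argv[2])
Z=R.from_euler('z',b[2]).as_matrix();B=Z@R.from_euler('x',th).as_matrix()
go(np.r_[b[:2],.12]+B@[0,0,-.019+float(sys.argv[1])],frame(-B[:,2],-B[:,1]))
E
python3 g.py 0 -.35
python3 - <<'E'
from h import *
v=np.load("v.npy");v[6]=-.35
f=arm.grab_frame("wrist"); im=f["image"].copy()
for p in brkt(v[3:]): cv2.polylines(im,[cv2.convexHull(proj(f,p).astype(np.int32))],True,(255,255,0),1)
save("w5",im)
E
```

```text
time_s: 14.5
position: [0.548, 0.1613, 0.2461]
orientation: [0.165, 0.922, -0.346, 0.058]
ft_force: [0.1, 0.8, -0.2]
finger_gap: 0.0855
grip_force: 0.0
time_s: 15.5
position: [0.5481, 0.1615, 0.2466]
orientation: [0.175, 0.985, -0.006, -0.002]
ft_force: [-1.1, 0.8, -0.0]
finger_gap: 0.0855
grip_force: 0.0
t 15.5 pos [0.5481 0.1615 0.2466] q [ 0.72  0.4   0.2   0.26 -1.61  0.81] gap 0.0855 F [-1.1  0.8 -0. ] grip 0.0
tool axes cols
 [[ 1.    -0.012 -0.006]
 [-0.013 -0.939 -0.344]
 [-0.001  0.344 -0.939]]
shift [-0.000e+00  1.000e-04  1.539e-01]
rot [ 0.08  0.08 -0.03]
```

View pics/w5.png

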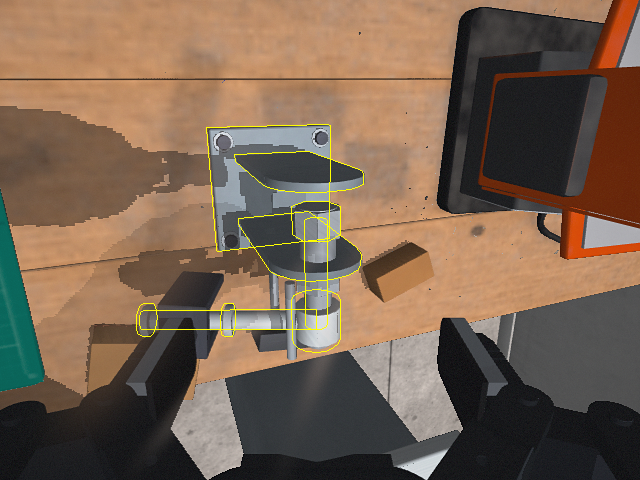

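The overlay lies on the bracket, head and bar in the wrist view, with the head at (317,222). Descending into the gap.

```bash
python3 -m handwheel '[[[0,0,0.025,0,0,0,1],[0,0,0.025,0,0,0,1],[0,0,0.025,0,0,0,1],[0,0,0.02,0,0,0,1],[0,0,0.02,0,0,0,1],[0,0,0.015,0,0,0,1],[0,0,0.015,0,0,0,1],[0,0,0.009,0,0,0,1],[0,0,0,0,0,0,1],[0,0,0,0,0,0,1]]]' 60
python3 g.py 0 -.35
```

```text
time_s: 16.55
position: [0.5477, 0.1087, 0.1026]
orientation: [0.175, 0.985, -0.006, -0.001]
ft_force: [0.0, 0.3, 0.3]
finger_gap: 0.0856
grip_force: 0.0
t 16.55 pos [0.5477 0.1087 0.1026] q [ 0.65  0.43 -0.14  0.29 -1.24  0.78] gap 0.0856 F [0.  0.3 0.3] grip 0.0
tool axes cols
 [[ 1.    -0.011 -0.005]
 [-0.012 -0.939 -0.344]
 [-0.001  0.344 -0.939]]
shift [-0.0004  0.0001  0.0005]
rot [0.07 0.03 0.01]
```

```bash
python3 -m handwheel '[[[0,0,0,0,0,0,0],[0,0,0,0,0,0,0],[0,0,0,0,0,0,0],[0,0,0,0,0,0,0],[0,0,0,0,0,0,0],[0,0,0,0,0,0,0],[0,0,0,0,0,0,0],[0,0,0,0,0,0,0],[0,0,0,0,0,0,0],[0,0,0,0,0,0,0]]]' 60
python3 g.py 0 -.35; python3 g.py 0 0
```

```text
time_s: 17.55
position: [0.5474, 0.1082, 0.1027]
orientation: [0.175, 0.985, -0.006, -0.002]
ft_force: [-2.1, -1.5, 5.8]
finger_gap: 0.029
grip_force: 60.9
t 17.55 pos [0.5474 0.1082 0.1027] q [ 0.65  0.43 -0.14  0.29 -1.24  0.78] gap 0.029 F [-2.1 -1.5  5.8] grip 60.91794979409315
tool axes cols
 [[ 1.    -0.011 -0.005]
 [-0.012 -0.939 -0.345]
 [-0.001  0.345 -0.939]]
shift [-0.0001 -0.0004  0.0005]
rot [0.12 0.06 0.03]
t 17.55 pos [0.5474 0.1082 0.1027] q [ 0.65  0.43 -0.14  0.29 -1.24  0.78] gap 0.029 F [-2.1 -1.5  5.8] grip 60.91794979409315
tool axes cols
 [[ 1.    -0.011 -0.005]
 [-0.012 -0.939 -0.345]
 [-0.001  0.345 -0.939]]
shift [-0.0001 -0.0069 -0.0007]
rot [2.017e+01 6.000e-02 2.000e-02]
```

Gripped on the flats at 29 mm. Turning the head to level about its own axis.

```bash
python3 -m handwheel '[[[0,-0.0007,0,2,0,0,0],[0,-0.0007,0,2,0,0,0],[0,-0.0007,0,2,0,0,0],[0,-0.0007,0,2,0,0,0],[0,-0.0007,0,2,0,0,0],[0,-0.0007,0,2,0,0,0],[0,-0.0007,0,2,0,0,0],[0,-0.0007,0,2,0,0,0],[0,-0.0006,0,2,0,0,0],[0,-0.0006,0,2,0,0,0]]]' 90
python3 -m handwheel '[[[0,0,0,0,0,0,0],[0,0,0,0,0,0,0],[0,0,0,0,0,0,0],[0,0,0,0,0,0,0],[0,0,0,0,0,0,0],[0,0,0,0,0,0,0],[0,0,0,0,0,0,0],[0,0,0,0,0,0,0],[0,0,0,0,0,0,0],[0,0,0,0,0,0,0]]]' 90
python3 g.py 0 0
python3 - <<'E'
from h import *
v=np.load("v.npy");v[6]=0
o=[]
for n,(x0,y0) in dict(side=(260,140),wrist=(0,0)).items():
    f=arm.grab_frame(n);im=f["image"].copy()
    if n=="side":
        im=cv2.resize(im[y0:y0+160,x0:x0+130],(390,480),interpolation=cv2.INTER_CUBIC);k=3
    else: im=im[:, 0:400];k=1
    for p in brkt(v[3:])[6:]: cv2.polylines(im:=np.ascontiguousarray(im),[cv2.convexHull(((proj(f,p)-[x0,y0])*k).astype(np.int32))],True,(255,255,0),1)
    o.append(im)
save("lvl",np.hstack(o))
E
```

```text
time_s: 18.55
position: [0.5475, 0.1146, 0.1017]
orientation: [0.001, 1.0, -0.006, -0.0]
ft_force: [-2.6, -3.0, 6.0]
finger_gap: 0.0283
grip_force: 88.3
time_s: 19.55
position: [0.5475, 0.1146, 0.1017]
orientation: [0.002, 1.0, -0.006, -0.0]
ft_force: [-2.1, -2.7, 6.1]
finger_gap: 0.029
grip_force: 89.6
t 19.55 pos [0.5475 0.1146 0.1017] q [ 0.49  0.35 -0.1   0.   -1.12  1.07] gap 0.029 F [-2.1 -2.7  6.1] grip 89.63829160435125
tool axes cols
 [[ 1.    -0.012 -0.001]
 [-0.012 -1.    -0.003]
 [-0.001  0.003 -1.   ]]
shift [-0.0001 -0.0004  0.0007]
rot [0.19 0.05 0.02]
```

View pics/lvl.png

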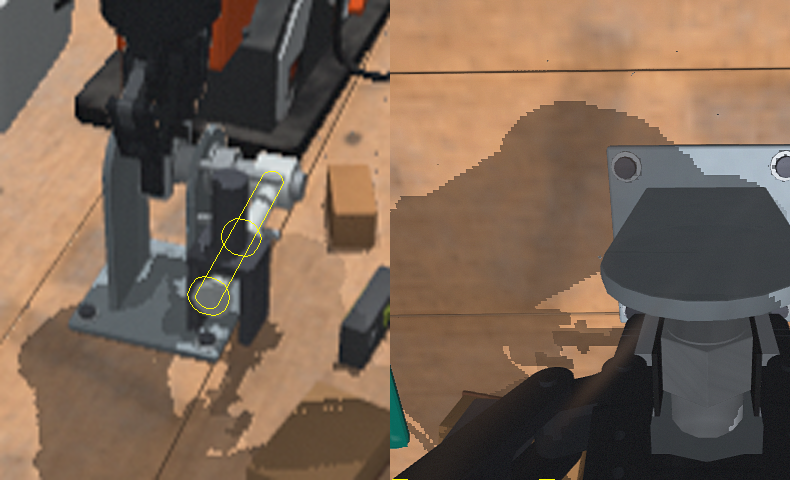

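The overlay of a level arm lies on the real bar: the end collar is at (207,293) in the left picture. The weight hangs upright between the collars, untouched, and the fingers hold the flats. Handing in.

```bash
python3 -c "
from bench import arm
print(arm.job_done())"
```

```text
the job is handed in; nothing more can be done
None
```

I hung the weight on the bar between the collars and let go. The fingers grip the bolt head at about 90 N with the arm level by the camera overlay. I handed the job in at about 20 s; no verdict came back.

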